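# Load the test jig and lower its cover

## Task

Put the black control box on test: pick it up and set it down (do not drop it) flat on the floor of the test jig's nest, between the guide pins, screw heads up. Then lower the jig's hinged cover gently, without letting it fall or slam, until it rests fully home on its front stop posts over the box. Leave the other things on the bench where they are.

Things in the scene. Friction and masses are not known exactly. Their poses are not given: they have to be found in the camera images.
- control_box: Black potted plastic box: block 52 (its x) x 80 (its y) x 30 mm (its z), with screw heads that rise to 36 mm on its top; about 0.09 kg, loose on the bench, top up. Origin: centre of its underside, z up. Either way round along y is alike for this job. Grip it across its 52 mm width.
- jig: Clamshell test jig fixed to the bench: grey housing 175 (its x) x 180 (its y) x 48 mm high, aluminium top. Origin: centre of the housing's underside. -x is its front (cover handle), +x its back (hinge). White nest block on top; two stop posts at the front corners (x -71.5, y +-69 mm), tops 98 mm above the bench. With the cover open the nest is free from above.
- nest (a point): Centre of the nest's flat floor, 54 mm above the bench (jig frame x -22.5, y 0), axes as the jig's. The box lies here, its 80 mm length along x. Eight 6 mm steel guide pins with conical tips, 16 mm high, leave 3 mm play all round: at x +-30, y +-32 mm (long sides) and x +-46, y +-16 mm (ends). The middle of the long sides is free for fingers.
- jig_cover (a joint): Cover angle, rad: 0 = closed on the stop posts, 1.57 = upright, 1.9 = rear stop; it starts at 1.6 to 1.8. Cover 0.6 kg; hinge friction holds it only within about 0.2 rad of upright, nearer to closed it falls if let go. Four sprung rubber pads under it meet the box's top about 0.05 rad before closed and give way at about 0.6 N each; its weight then keeps it closed.
- cover_handle (a point): Middle of the straight bar of the cover's bow handle: round steel bar 12 mm thick, 96 mm long, parallel to the jig's y, 190 mm from the hinge axis; 35 mm of free gap between bar and cover. It can be pinched from above (fingers closing along the jig's x) at any cover angle and turns between the fingers. Closed, it is 102 mm above the bench, 35 mm in front of the housing.
- cover_hinge (a point): Middle of the hinge axis: parallel to the jig's y, 102 mm above the bench, 67.5 mm behind (+x) the jig's origin. The point turns with the cover, whose frame is 160 mm wide, 150 mm deep and 9 mm thick. While it stands open its handle is about 290 mm above the bench: carry the box over or round it.
- side_cutters: Bystander: red-handled side cutters, 119 mm, loose near the front edge of the bench.
- relay_carton: Bystander: small printed carton 45 x 74 x 50 mm, loose, behind and right of the jig.
- solder_reel: Bystander: spool of solder, 52 mm across, 38 mm high, loose, behind the jig.
- driver_red: Bystander: screwdriver with red handle, 160 mm, loose, in front of the jig.
- tape_masking: Bystander: roll of masking tape, 102 mm across, 25 mm high, loose, left of the jig.
Mind the look-alikes: they are no part of the job. Leave any red look-alike of the control_box alone.

How it is judged:
On the way:
1. the box lies in the nest, flat between the guide pins and at rest, while the cover still stands open (horizontal distance between control_box and nest below 0.007 m and z of control_box in the frame of nest below 0.003 m and angle between control_box's own z axis and vertical below 0.07 rad and angle between the y axis of control_box and the x axis of jig, either way round below 0.14 rad and linear speed of control_box below 0.02 m/s and value of joint jig_cover above 1 rad), for 0.2 s.
At the end, for the whole second after the job is handed in: The control box lies right way up and flat (within 4 degrees) on the nest floor, within 7 mm of the nest's centre and 3 mm of its floor, its length along the jig's x within 8 degrees, at rest, and the cover is shut to within 0.02 rad of its stop (horizontal distance between control_box and nest below 0.007 m and z of control_box in the frame of nest below 0.003 m and angle between control_box's own z axis and vertical below 0.07 rad and angle between the y axis of control_box and the x axis of jig, either way round below 0.14 rad and value of joint jig_cover below 0.02 rad and linear speed of control_box below 0.02 m/s); the robot touches nothing.
It fails at once if the cover is let fall or slams: it closes faster than 2.5 rad/s (about 0.5 m/s at the handle) anywhere, or faster than 1.5 rad/s (0.3 m/s) over its last 0.15 rad (velocity of joint jig_cover below -2.5 rad/s or (value of joint jig_cover below 0.15 rad and velocity of joint jig_cover below -1.5 rad/s)).
It fails at once if the box is dropped or thrust into the nest: it moves faster than 0.5 m/s within 30 mm of the nest floor (horizontal distance between control_box and nest below 0.08 m and z of control_box in the frame of nest below 0.03 m and linear speed of control_box above 0.5 m/s).
It fails at once if a bystander is pushed more than 30 mm from its place (distance of any of side_cutters, relay_carton, solder_reel, driver_red, tape_masking from where it was at the start of the episode above 0.03 m).
It also fails if it takes over 70 s, if anything falls off the work surface, if the arm or the gripper's body presses on something with over 40 N, if the wrist force passes 120 N, or if a joint passes its speed limit or range.

## Robot

A 6-joint arm with a two-finger parallel gripper is mounted at the origin on a cart in front of the work surface, level with it; the furniture and walls round the work are solid. World frame = base frame: x ahead of the robot, y to its left, z up, the work surface at z = 0. Lengths are in m, angles in rad, forces in N, time in s.
With the tool pointing down it reaches from about 0.3 to 0.85 m from the base axis. Payload 4.2 kg.
Tool frame: the origin (TCP) lies between the finger pads; the fingertips stand r.tip_reach ahead of it and the grasp point (between the pads) lies 5 mm behind it (r.tip_reach is the distance from the TCP to the fingertips, in m); z points along the fingers, y is the line along which they close (so a half turn about z gives the same grasp; the last joint's range is limited). The gripper opens to 91 mm and grips with 3 to 60 N. Pads are 32 mm wide; open, the fingers measure 118 mm over their backs; the gripper's body (76 mm by 178 mm) begins 60 mm behind the grasp point.
Start: joints at [1.097, 0.32, 1.565, -0, 1.257, -0.02], TCP at [0.252, 0.517, 0.198] pointing down, gripper open.
Joint ranges: [-3.11, 3.11], [-0.84, 2.01], [0.21, 2.61], [-1.34, 4.49], [0.05, 2.63], [-2.56, 2.56]. Speed limits (rad/s): [2.57, 2.57, 3.14, 3.14, 3.14, 3.14].

## Interface

Orientations are given as a unit quaternion [w, x, y, z].
In Python, from station import telemetry, get_image, get_calibration, r gives the robot as it stands. The module is installed in compiled form; this text tells all that it offers.
- The arm moves only by the tool send_rows, never from a script. Its argument "moves" is a list of rows, each a list of 4 numbers: the shift along the world's x, y, z as a fraction of full scale, then the turn about the world's z as a fraction of full scale. In form: [[x, y, z, spin], ...]. A call has 1 to 8 rows; each row is the pose to reach, as a shift and turn from the pose commanded when the call began; what a row does not reach only later rows make up. Full scale, the value 1, is 0.5 m for a shift and 1.5 rad for a turn. A row lasts 1/10 s, in which the tool goes at most 50 mm and 8.59 degrees, less where a joint would pass 70% of its speed; a pose out of reach is approached as far as the arm can. A call with a number of a shift or a turn outside -1 to 1 is refused whole. A call with a gripper value outside its range is refused whole. "hand" is the closure, from 0 (fully open) to 1 (shut), set as the call begins (left out, the last holds). The fingers move at their own pace and stop on an object; the grip force is fixed at half the most. Time passes only in rows, so rows that repeat a pose let the fingers close. It gives the time, the measured TCP pose, the force, the opening and the grip force at its end, in the units of the state.
- telemetry.get_obs(): the state, without advancing time (a new reading comes with each control period).
- get_image(name): name is "side" or "top" or "wrist"; returns (picture, depth): 420x560x3 uint8, blue, green, red; 420x560 float32, m along the optical axis (not along the pixel's ray), 0 where there is no reading.
- get_calibration(name): a dict with "K" (3x3 intrinsics, pixels), "pose" (4x4, takes a point from camera to world coordinates); the wrist camera has in their place "T_tool_cam" (4x4, takes a point from camera to tool coordinates, whose origin is the TCP and whose axes are the flange's). Camera axes: x right, y up, looking along -z (the intrinsics and any distortion apply to the point x, -y, -z); pixel columns grow to the right and rows downward; lengths in m; the calibration is good to about 2 mm. A picture is of the moment at which its call begins: read the wrist's pose just before it. get_calibration takes no time and is no camera call.
- r.sign_off(): hands the job in; it is judged then, once.
The state is a dict: "time_s": time; "joint_pos": joint angles; "qvel": joint speeds; "effort": joint torques, N m; "ee_pos": TCP position; "eef_rot": TCP orientation; "force": force on the tool from outside, world axes, zero at the start; "ft_torque": the same for the moment, N m; "gripper_width": finger opening in m; "grip_force": force on a finger pad.
Only numpy, scipy, OpenCV 4.12 (cv2) and the standard library are available. Lean on these libraries where they do the work, as an engineer would, in place of code of your own. Each camera call takes 0.05 s, during which the arm holds its last target. There are 200 camera calls.

## Working session

There is one attempt and no reset: what is moved stays moved. The work goes in short steps, Python scripts to look and compute and a tool call to move; the robot and the scene stay as the last step left them, time stands still between calls to the robot, and variables do not carry over. Pictures are saved under pics/ and viewed, at most 11 in all, crops included, and the job is handed in when it is done.

Besides the shell and the picture viewer there is one more tool, called after "Emit:" as name(argument=value, ...) on one line, values as JSON. send_rows: Moves the arm, as the interface text tells. Its arguments: {"type":"object","properties":{"moves":{"type":"array","items":{"type":"array","items":{"type":"number"}}},"hand":{"type":"number"}},"required":["moves"]}

```bash
mkdir -p pics; cat > h.py <<'E'
import numpy as np, cv2
from station import telemetry, get_image, get_calibration, r
from scipy.spatial.transform import Rotation as R
def cam(name):
    o=telemetry.get_obs(); im,d=get_image(name); c=get_calibration(name)
    if name=="wrist":
        T=np.eye(4); q=o["eef_rot"]; T[:3,:3]=R.from_quat([q[1],q[2],q[3],q[0]]).as_matrix(); T[:3,3]=o["ee_pos"]
        P=T@c["T_tool_cam"]
    else: P=c["pose"]
    return im,d,np.array(c["K"]),np.array(P),c
def cloud(d,K,P):
    v,u=np.indices(d.shape); X=np.stack([(u-K[0,2])/K[0,0]*d,-(v-K[1,2])/K[1,1]*d,-d],-1)
    return X@P[:3,:3].T+P[:3,3]
def save(n,im,d,K,P):
    cv2.imwrite(f"pics/{n}.png",im); np.savez(f"pics/{n}.npz",W=cloud(d,K,P),d=d,K=K,P=P,im=im)
E
python3 - <<'E'
from h import *
for n in("top","side"):
    im,d,K,P,c=cam(n); save(n+"0",im,d,K,P); print(n,c.keys(),K.tolist(),P.round(3).tolist())
    if n=='side': b=im
    else: a=im
print(telemetry.get_obs(), r.tip_reach)
E
```

```text
top dict_keys(['K', 'pose']) [[392.1686535689104, 0.0, 272.42994233419176], [0.0, 392.1686535689104, 212.799744462359], [0.0, 0.0, 1.0]] [[0.012, 0.982, -0.187, 0.419], [-1.0, 0.009, -0.017, 0.051], [-0.015, 0.187, 0.982, 0.976], [0.0, 0.0, 0.0, 1.0]]
side dict_keys(['K', 'pose']) [[468.1327536232877, 0.0, 276.2339074651728], [0.0, 468.1327536232877, 199.6744232967754], [0.0, 0.0, 1.0]] [[0.989, 0.099, -0.111, 0.431], [-0.147, 0.533, -0.833, -0.829], [-0.023, 0.841, 0.541, 0.687], [0.0, 0.0, 0.0, 1.0]]
{'time_s': 0.1, 'joint_pos': array([ 1.09698030e+00,  3.20221336e-01,  1.56553798e+00, -6.90654744e-06,
        1.25739139e+00, -2.00055870e-02]), 'qvel': array([-0.0003129 , -0.00210836, -0.00172918, -0.00071376,  0.00045011,
        0.00058992]), 'effort': array([-1.82959170e-04, -4.13333344e+01, -2.32508183e+01,  7.28813466e-02,
        4.22058371e-02, -5.35925813e-05]), 'ee_pos': array([0.25186731, 0.51638244, 0.19751558]), 'eef_rot': array([-1.87216502e-04,  2.24962046e-01,  9.74367216e-01, -7.56201169e-04]), 'force': array([-0.68689939,  0.28571793, -0.57894386]), 'ft_torque': array([0.01222523, 0.04164596, 0.01533283]), 'grip_force': 0.0, 'gripper_width': 0.0914112401589845} 0.014
```

View pics/top0.png

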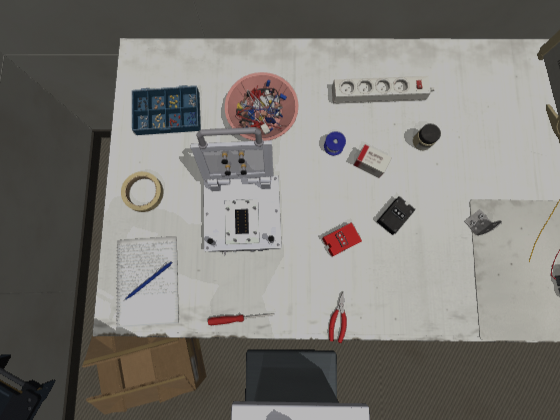

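View pics/side0.png

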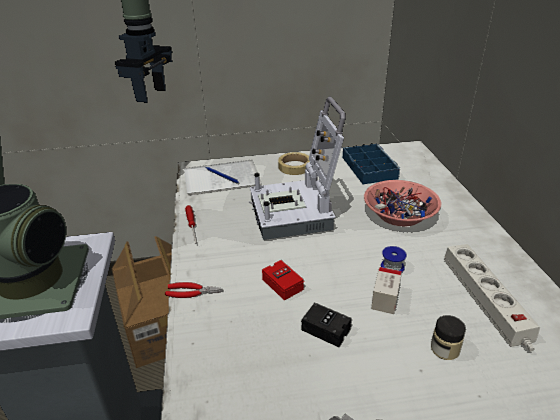

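The top view shows the black box at (396,215), the red look-alike at (342,239), and the jig around (241,215). The jig's handle is at (230,135) and its stop posts at (210,242) and (271,240).

```bash
python3 - <<'E'
from h import *
for n in("top0","side0"):
    z=np.load(f"pics/{n}.npz"); W=z["W"]; im=z["im"].astype(int); ok=z["d"]>0
    x,y,Z=W[...,0],W[...,1],W[...,2]
    tab=ok&(abs(Z)<.01)&(x>.3)&(x<.6); print(n,"table z",np.median(Z[tab]))
    dark=ok&(im.max(-1)<70)&(Z>.022)&(Z<.045)&(y<-.15)&(y>-.5)&(x>.25)&(x<.55)
    p=W[dark]; print(len(p),p.mean(0) if len(p) else 0, np.median(p[:,2]))
    print("box",cv2.minAreaRect((p[:,:2]*1000).astype(np.float32)))
    j=ok&(Z>.038)&(Z<.06)&(abs(y-.12)<.15)&(x>.25)&(x<.56)
    p=W[j]; print("jig",len(p),cv2.minAreaRect((p[:,:2]*1000).astype(np.float32)))
    h=ok&(Z>.26)&(Z<.33)&(abs(y-.12)<.2)&(x>.3)&(x<.7)
    p=W[h]; print("handle",len(p),p.mean(0) if len(p) else 0,p.min(0),p.max(0))
    q=ok&(Z>.085)&(Z<.106)&(abs(y-.12)<.15)&(x>.25)&(x<.42)
    p=W[q]; print("posts",len(p))
    for s in (p[p[:,1]>.12],p[p[:,1]<.12]): print(len(s), s.mean(0) if len(s) else 0)
z=np.load("pics/top0.npz")
c=z["im"][110:260,180:300]; cv2.imwrite("pics/c1.png",cv2.resize(c,None,fx=4.0,fy=4.0,interpolation=2))
E
```

```text
top0 table z 0.001189510659936499
0 0 nan
box ((0.0, 0.0), (0.0, 0.0), 0.0)
jig 1626 ((533.041748046875, 138.07229614257812), (56.014774322509766, 184.2958221435547), 1.2973049879074097)
handle 219 [0.69688692 0.16156196 0.28368003] [0.68893538 0.08656334 0.26022966] [0.69998204 0.20662149 0.29541909]
posts 0
0 0
0 0
side0 table z 0.0007849678529551207
0 0 nan
box ((0.0, 0.0), (0.0, 0.0), 0.0)
jig 820 ((535.2838745117188, 139.68203735351562), (56.574371337890625, 189.0046844482422), 2.7416634559631348)
handle 108 [0.69701061 0.16197579 0.27873046] [0.69006538 0.08682897 0.26010893] [0.69998868 0.20861798 0.2942401 ]
posts 0
0 0
0 0
  return _methods._mean(a, axis=axis, dtype=dtype,
  ret = ret.dtype.type(ret / rcount)
```

View pics/c1.png

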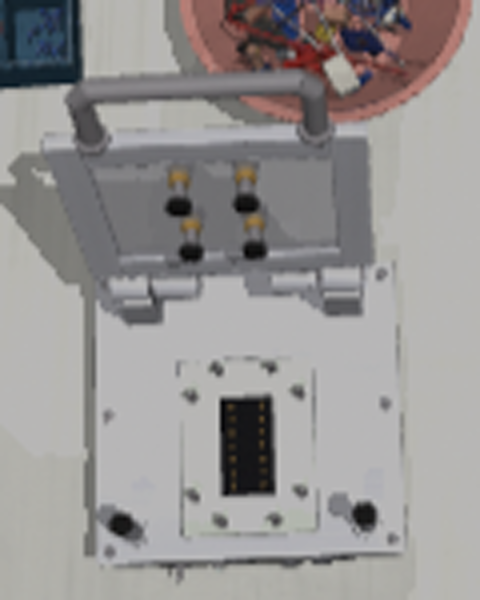

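```bash
python3 - <<'E'
from h import *
for n in("top0","side0"):
    z=np.load(f"pics/{n}.npz"); W=z["W"]; im=z["im"].astype(int); ok=z["d"]>0
    x,y,Z=W[...,0],W[...,1],W[...,2]
    dark=ok&(im.max(-1)<75)&(Z>.02)&(Z<.045)&(y<-.15)&(y>-.4)&(x>.3)&(x<.7)
    m=cv2.morphologyEx(dark.astype(np.uint8),cv2.MORPH_OPEN,np.ones((3,3)))
    k,l,st,ce=cv2.connectedComponentsWithStats(m)
    for i in range(1,k):
        if st[i,4]<100: continue
        p=W[l==i]; print("blob",st[i],p.mean(0).round(4)); s=p[abs(p[:,2]-.031)<.006]
        print("  rect",cv2.minAreaRect((s[:,:2]*1000).astype(np.float32)),np.median(s[:,2]))
    j=ok&(Z>.040)&(Z<.053)&(abs(y-.14)<.11)&(x>.38)&(x<.65)
    p=W[j]; print("jig",len(p),cv2.minAreaRect((p[:,:2]*1000).astype(np.float32)))
    h=ok&(Z>.26)&(Z<.33)&(abs(y-.15)<.2)&(x>.5)&(x<.8)
    p=W[h]; print("handle",len(p),p.mean(0),p.min(0),p.max(0)); 
    b=p[p[:,2]>p[:,2].max()-.012]; print(" bar",b.mean(0),np.polyfit(b[:,1],b[:,0],1))
    q=ok&(Z>.08)&(Z<.106)&(abs(y-.14)<.15)&(x>.4)&(x<.52)
    p=W[q]
    for s in (p[p[:,1]>.14],p[p[:,1]<.14]): print("post",len(s), s.mean(0) if len(s) else 0)
z=np.load("pics/top0.npz");K,P=z["K"],z["P"]
pins=np.array([(216,368),(270,368),(191,396),(298,391),(193,495),(301,491),(220,520),(275,519)])/4+[179.6,109.6]
def ray(uv,h):
    d=np.array([(uv[0]-K[0,2])/K[0,0],-(uv[1]-K[1,2])/K[1,1],-1]); d=P[:3,:3]@d
    return P[:3,3]+d*(h-P[2,3])/d[2]
X=np.array([ray(u,.066) for u in pins]); print(X.round(4).tolist(), "nest",X.mean(0))
A=np.array([(46,16),(46,-16),(30,32),(30,-32),(-30,32),(-30,-32),(-46,16),(-46,-16)])/1000
B=X[:,:2]-X[:,:2].mean(0); print("yaw",np.arctan2((A[:,0]*B[:,1]-A[:,1]*B[:,0]).sum(),(A*B).sum()))
E
```

```text
blob [380 198  34  35 618] [ 0.5955 -0.2336  0.031 ]
  rect ((597.7108154296875, -236.54541015625), (50.214473724365234, 78.26969909667969), 49.30781555175781) 0.031171102546959317
jig 3116 ((580.4729614257812, 140.53482055664062), (147.4523468017578, 183.37722778320312), 2.938927173614502)
handle 508 [0.70094865 0.14606211 0.28839548] [0.68893538 0.08639798 0.26022966] [0.71083447 0.20662149 0.29703911]
 bar [0.70208894 0.14634151 0.29215215] [-0.05415627  0.71001425]
post 16 [0.51772776 0.20585997 0.09626836]
post 0 0
blob [302 304  49  35 968] [ 0.5966 -0.2422  0.0301]
  rect ((597.89892578125, -237.6699676513672), (51.98524856567383, 78.2310562133789), 49.61407470703125) 0.030794303895997743
jig 1617 ((580.34228515625, 141.8397674560547), (146.79446411132812, 189.0046844482422), 2.7416634559631348)
handle 250 [0.70098487 0.13705276 0.28300629] [0.69006538 0.08502378 0.26010893] [0.71182106 0.20861798 0.29561711]
 bar [0.70225237 0.13534232 0.29111889] [-0.06215471  0.71066453]
post 16 [0.51767707 0.20558401 0.0914415 ]
post 0 0
[[0.6179, 0.1592, 0.066], [0.6181, 0.1271, 0.066], [0.6007, 0.1736, 0.066], [0.6043, 0.1101, 0.066], [0.5416, 0.1704, 0.066], [0.5446, 0.1071, 0.066], [0.5271, 0.1541, 0.066], [0.528, 0.122, 0.066]] nest [0.57279304 0.14044957 0.066     ]
yaw 0.052055714342842174
```

Emit:
send_rows(moves=[[0.3,-0.65,0.04,-0.169],[0.3,-0.65,0.04,-0.169],[0.3,-0.65,0.04,-0.169],[0.3,-0.65,0.04,-0.169],[0.3,-0.65,0.04,-0.169],[0.3,-0.65,0.04,-0.169],[0.3,-0.65,0.04,-0.169],[0.3,-0.65,0.04,-0.169]], hand=0)

```text
time_s: 0.9
ee_pos: [0.4034, 0.1878, 0.2184]
eef_rot: [0.001, 0.349, 0.937, -0.001]
force: [0.0, 0.9, 0.4]
gripper_width: 0.0912
grip_force: 0.0
```

Emit:
send_rows(moves=[[0.39,-0.85,-0.04,0],[0.39,-0.85,-0.04,0],[0.39,-0.85,-0.04,0],[0.39,-0.85,-0.04,0],[0.39,-0.85,-0.04,0],[0.39,-0.85,-0.04,0],[0.39,-0.85,-0.04,0],[0.39,-0.85,-0.04,0]])

```text
time_s: 1.7
ee_pos: [0.5694, -0.1724, 0.2006]
eef_rot: [-0.0, 0.346, 0.938, 0.0]
force: [0.8, 0.8, 0.0]
gripper_width: 0.0916
grip_force: 0.0
```

Emit:
send_rows(moves=[[0.05,-0.11,0,0],[0.05,-0.11,0,0],[0.05,-0.11,0,0],[0.05,-0.11,0,0]])

```text
time_s: 2.1
ee_pos: [0.5932, -0.2247, 0.2007]
eef_rot: [-0.001, 0.346, 0.938, 0.001]
force: [0.3, 0.4, 0.4]
gripper_width: 0.0914
grip_force: 0.0
```

```bash
python3 - <<'E'
from h import *
o=telemetry.get_obs(); print(o["ee_pos"],o["eef_rot"],o["joint_pos"])
im,d,K,P,c=cam("wrist"); save("w1",im,d,K,P)
W=cloud(d,K,P); ok=d>0
x,y,Z=W[...,0],W[...,1],W[...,2]
m=ok&(Z>.022)&(Z<.045)&(abs(x-.6)<.08)&(abs(y+.237)<.08)
p=W[m]; print(len(p)); s=p[abs(p[:,2]-.03)<.005]; print(cv2.minAreaRect((s[:,:2]*1000).astype(np.float32)),np.median(s[:,2]))
E
```

```text
[ 0.59324984 -0.22471248  0.20069138] [-9.52545328e-04  3.46000032e-01  9.38233850e-01  5.60587323e-04] [-3.80803128e-01  4.13811366e-01  1.41330738e+00  1.10389576e-03
  1.31640925e+00 -1.24526895e+00]
2556
((596.3865966796875, -238.05242919921875), (51.143104553222656, 79.70445251464844), 50.29710388183594) 0.030019417437508633
```

View pics/w1.png

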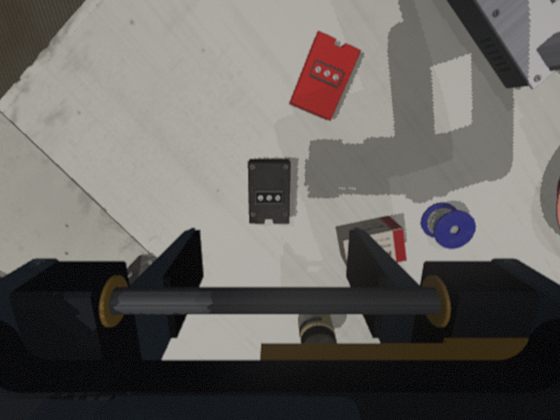

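The wrist view shows the black box at (270,190), squarely aligned with the fingers. I'll correct the position and descend.

Emit:
send_rows(moves=[[0.0065,-0.0265,-0.05,0.01],[0.0065,-0.0265,-0.14,0.01],[0.0065,-0.0265,-0.22,0.01],[0.0065,-0.0265,-0.28,0.01],[0.0065,-0.0265,-0.33,0.01],[0.0065,-0.0265,-0.357,0.01],[0.0065,-0.0265,-0.357,0.01],[0.0065,-0.0265,-0.357,0.01]])

```text
time_s: 2.95
ee_pos: [0.5978, -0.2392, 0.024]
eef_rot: [0.001, 0.339, 0.941, 0.0]
force: [-0.5, -0.3, 0.0]
gripper_width: 0.0911
grip_force: 0.0
```

Emit:
send_rows(moves=[[0,0,0,0],[0,0,0,0],[0,0,0,0],[0,0,0,0],[0,0,0,0],[0,0,0,0],[0,0,0,0],[0,0,0,0]], hand=1)

```text
time_s: 3.75
ee_pos: [0.597, -0.2397, 0.0226]
eef_rot: [-0.0, 0.339, 0.941, 0.0]
force: [-0.2, 0.9, -0.5]
gripper_width: 0.03
grip_force: 0.0
```

```bash
python3 - <<'E'
from h import *
o=telemetry.get_obs(); print(o["gripper_width"],o["grip_force"],o["force"])
im,d,K,P,c=cam("side"); save("s1",im,d,K,P)
a=im[230:400,220:420]
im,d,K,P,c=cam("wrist"); save("w2",im,d,K,P)
cv2.imwrite("pics/v2.png",np.hstack([cv2.resize(a,None,fx=2.2,fy=2.2)[:374],cv2.resize(im,(360,270))[:374] if 0 else cv2.copyMakeBorder(cv2.resize(im,(360,270)),0,104,0,0,0)]))
E
```

```text
0.029963733479096394 0.0 [-0.1590962   0.86906346 -0.48406468]
```

View pics/v2.png

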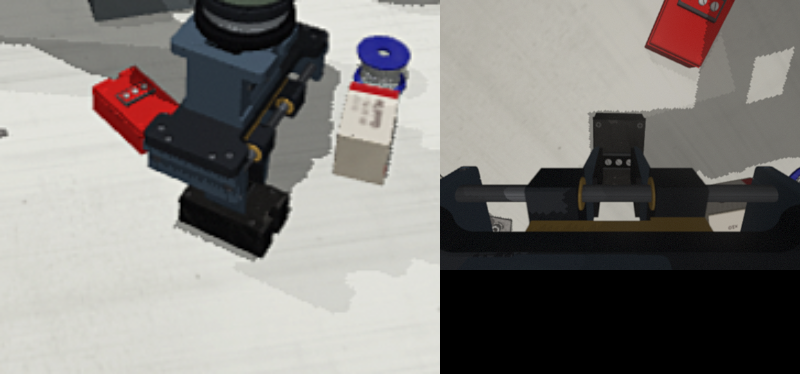

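```bash
python3 - <<'E'
from h import *
o=telemetry.get_obs(); print(o["time_s"],o["gripper_width"],o["grip_force"],o["force"],o["ee_pos"])
z=np.load("pics/w2.npz"); im=z["im"]
cv2.imwrite("pics/v3.png",cv2.resize(im[150:380,180:380],None,fx=2.6,fy=2.6,interpolation=2))
W=z["W"];Z=W[...,2]
m=(z["d"]>0)&(Z>.022)&(Z<.045)&(abs(W[...,0]-.6)<.07)&(abs(W[...,1]+.237)<.07)
p=W[m]; print(len(p),p.min(0),p.max(0),cv2.minAreaRect((p[:,:2]*1000).astype(np.float32)))
E
```

```text
3.85 0.022078671053417976 0.0 [-0.34335789 -0.54472351 -0.30478081] [ 0.59695216 -0.23965593  0.02264232]
6353 [ 0.54915945 -0.27003686  0.0220828 ] [ 0.62785262 -0.192443    0.0449791 ] ((592.9307861328125, -234.95384216308594), (52.487144470214844, 71.63858032226562), 49.09288024902344)
```

View pics/v3.png

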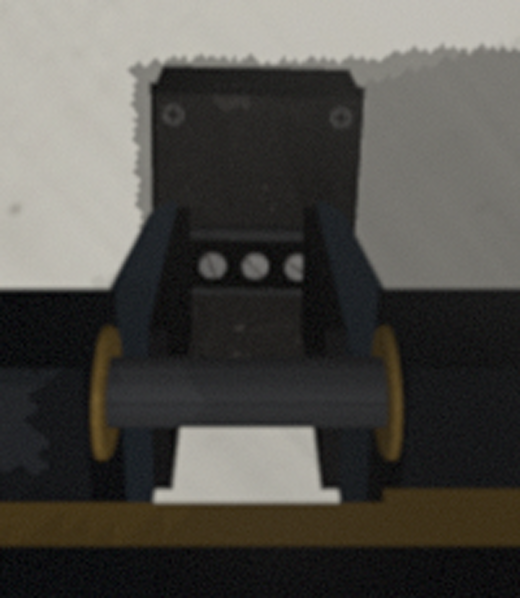

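```bash
python3 - <<'E'
from h import *
z=np.load("pics/w2.npz"); W=z["W"]
for v in (220,228,232,236,240,246,252,258,270):
    print(v,[ (u,*W[v,u].round(3)) for u in (236,242,246,249,262,280,294,302,306,312,318)])
c=get_calibration("wrist"); print(np.array(c["T_tool_cam"]).round(3).tolist())
E
```

```text
220 [(236, np.float64(0.572), np.float64(-0.257), np.float64(-0.001)), (242, np.float64(0.569), np.float64(-0.244), np.float64(0.031)), (246, np.float64(0.57), np.float64(-0.242), np.float64(0.029)), (249, np.float64(0.572), np.float64(-0.241), np.float64(0.029)), (262, np.float64(0.577), np.float64(-0.234), np.float64(0.03)), (280, np.float64(0.584), np.float64(-0.226), np.float64(0.03)), (294, np.float64(0.59), np.float64(-0.219), np.float64(0.03)), (302, np.float64(0.593), np.float64(-0.215), np.float64(0.029)), (306, np.float64(0.595), np.float64(-0.213), np.float64(0.03)), (312, np.float64(0.597), np.float64(-0.21), np.float64(0.029)), (318, np.float64(0.611), np.float64(-0.21), np.float64(0.001))]
228 [(236, np.float64(0.577), np.float64(-0.261), np.float64(0.0)), (242, np.float64(0.573), np.float64(-0.248), np.float64(0.029)), (246, np.float64(0.572), np.float64(-0.243), np.float64(0.039)), (249, np.float64(0.576), np.float64(-0.244), np.float64(0.03)), (262, np.float64(0.581), np.float64(-0.238), np.float64(0.031)), (280, np.float64(0.589), np.float64(-0.229), np.float64(0.02
[... 4752 characters left out ...]
088)), (246, np.float64(0.576), np.float64(-0.241), np.float64(0.087)), (249, np.float64(0.583), np.float64(-0.246), np.float64(0.072)), (262, np.float64(0.604), np.float64(-0.258), np.float64(0.029)), (280, np.float64(0.612), np.float64(-0.248), np.float64(0.03)), (294, np.float64(0.618), np.float64(-0.241), np.float64(0.029)), (302, np.float64(0.595), np.float64(-0.222), np.float64(0.082)), (306, np.float64(0.594), np.float64(-0.219), np.float64(0.088)), (312, np.float64(0.594), np.float64(-0.217), np.float64(0.09)), (318, np.float64(0.596), np.float64(-0.215), np.float64(0.09))]
[[-0.001, 0.956, 0.293, 0.083], [1.0, 0.001, 0.0, -0.001], [-0.0, 0.293, -0.956, -0.186], [0.0, 0.0, 0.0, 1.0]]
```

The fingers kept closing past the 52 mm box width, and the wrist depth puts their tips at about z 0.037, above the box top. I'll reopen and measure the real tip height.

Emit:
send_rows(moves=[[0,0,0,0],[0,0,0,0],[0,0,0,0],[0,0,0,0],[0,0,0,0],[0,0,0,0],[0,0,0,0],[0,0,0,0]], hand=0)

```text
time_s: 4.65
ee_pos: [0.597, -0.2397, 0.0227]
eef_rot: [0.0, 0.339, 0.941, 0.0]
force: [-0.0, -0.1, 0.9]
gripper_width: 0.0832
grip_force: 0.0
```

```bash
python3 - <<'E'
from h import *
im,d,K,P,c=cam("wrist"); save("w3",im,d,K,P); o=telemetry.get_obs()
W=cloud(d,K,P); q=o["eef_rot"]; M=R.from_quat([q[1],q[2],q[3],q[0]]).as_matrix()
T=(W-o["ee_pos"])@M  # tool frame
print(o["ee_pos"],o["gripper_width"])
f=(d>0)&(abs(T[...,0])<.03)&(abs(T[...,1])>.03)&(abs(T[...,1])<.07)
print(np.histogram(T[f][:,2],bins=np.arange(-.06,.04,.004)))
for u in (190,196,202,350,356,362,368): print(u,[(v,*T[v,u].round(3)) for v in range(205,262,8)])
cv2.imwrite("pics/v4.png",im)
E
```

```text
[ 0.59701372 -0.2396371   0.02269651] 0.0869499948862809
(array([ 358,  342,  298,  311,  287,  287,  279,  263,  258,  241,  198,
         34,    0,    0,    0,    0,    0,    0,    0,    0, 5946,  185,
          0,    0]), array([-6.00000000e-02, -5.60000000e-02, -5.20000000e-02, -4.80000000e-02,
       -4.40000000e-02, -4.00000000e-02, -3.60000000e-02, -3.20000000e-02,
       -2.80000000e-02, -2.40000000e-02, -2.00000000e-02, -1.60000000e-02,
       -1.20000000e-02, -8.00000000e-03, -4.00000000e-03,  5.55111512e-17,
        4.00000000e-03,  8.00000000e-03,  1.20000000e-02,  1.60000000e-02,
        2.00000000e-02,  2.40000000e-02,  2.80000000e-02,  3.20000000e-02,
        3.60000000e-02]))
190 [(205, np.float64(0.02), np.float64(-0.063), np.float64(0.023)), (213, np.float64(0.014), np.float64(-0.063), np.float64(0.023)), (221, np.float64(0.007), np.float64(-0.064), np.float64(0.024)), (229, np.float64(0.001), np.float64(-0.064), np.float64(0.022)), (237, np.float64(0.017), np.float64(-0.049), np.float64(-0.03)), (245, np.float64(0.017), np.float64(-0.046), np.float64(-0.041)), (253
[... 2561 characters left out ...]
64(0.017), np.float64(0.045), np.float64(-0.041)), (253, np.float64(0.016), np.float64(0.044), np.float64(-0.048)), (261, np.float64(0.016), np.float64(0.041), np.float64(-0.057))]
368 [(205, np.float64(0.019), np.float64(0.068), np.float64(0.024)), (213, np.float64(0.014), np.float64(0.068), np.float64(0.023)), (221, np.float64(0.007), np.float64(0.069), np.float64(0.022)), (229, np.float64(0.001), np.float64(0.069), np.float64(0.024)), (237, np.float64(-0.006), np.float64(0.07), np.float64(0.023)), (245, np.float64(0.017), np.float64(0.049), np.float64(-0.041)), (253, np.float64(0.017), np.float64(0.046), np.float64(-0.051)), (261, np.float64(0.016), np.float64(0.044), np.float64(-0.057))]
```

View pics/v4.png

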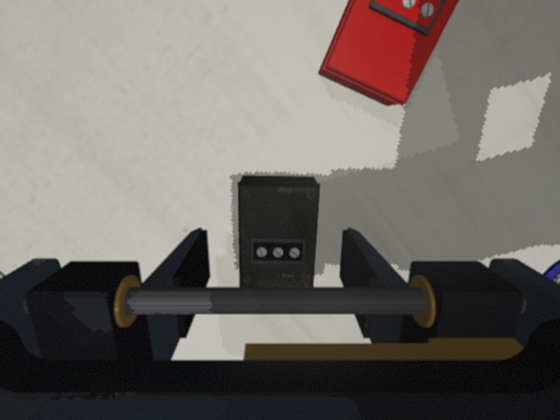

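The real fingertips sit about 15 mm behind the reported TCP, not 14 mm ahead as stated. All heights need to go about 29 mm lower, so I'll descend carefully and watch the force.

Emit:
send_rows(moves=[[0,0,-0.015,0],[0,0,-0.03,0],[0,0,-0.042,0],[0,0,-0.052,0],[0,0,-0.058,0],[0,0,-0.058,0]])

```text
time_s: 5.3
ee_pos: [0.5966, -0.2395, -0.007]
eef_rot: [-0.001, 0.339, 0.941, 0.0]
force: [-0.1, -0.4, -0.1]
gripper_width: 0.0911
grip_force: 0.0
```

Emit:
send_rows(moves=[[0,0,0,0],[0,0,0,0],[0,0,0,0],[0,0,0,0],[0,0,0,0],[0,0,0,0],[0,0,0,0],[0,0,0,0]], hand=1)

```text
time_s: 6.1
ee_pos: [0.5971, -0.2396, -0.0061]
eef_rot: [0.0, 0.339, 0.941, 0.0]
force: [0.2, 0.8, 1.0]
gripper_width: 0.0517
grip_force: 30.0
```

Gripped at 51.7 mm with 30 N. Next I lift, then carry it round the front of the cover.

Emit:
send_rows(moves=[[0,0,0.04,0],[0,0,0.12,0],[0,0,0.2,0],[0,0,0.28,0],[0,0,0.32,0],[0,0,0.32,0]])

```text
time_s: 6.7
ee_pos: [0.5987, -0.2406, 0.1573]
eef_rot: [0.004, 0.339, 0.941, -0.0]
force: [0.7, 0.1, -0.9]
gripper_width: 0.0517
grip_force: 30.0
```

Emit:
send_rows(moves=[[-0.06,0.05,0,0.09],[-0.134,0.14,0,0.18],[-0.134,0.23,0,0.27],[-0.134,0.32,0,0.36],[-0.134,0.41,0,0.45],[-0.134,0.5,0,0.496],[-0.134,0.59,0,0.496],[-0.134,0.68,0,0.496]])

```text
time_s: 7.5
ee_pos: [0.5284, 0.1018, 0.1516]
eef_rot: [-0.002, -0.026, 1.0, -0.0]
force: [0.7, -0.5, -0.4]
gripper_width: 0.0517
grip_force: 30.0
```

Emit:
send_rows(moves=[[0,0.05,0,0],[0,0.08,0,0],[0,0.08,0,0],[0,0.08,0,0]])

```text
time_s: 7.9
ee_pos: [0.5295, 0.1393, 0.1528]
eef_rot: [-0.001, -0.026, 1.0, -0.001]
force: [0.2, -0.9, -0.7]
gripper_width: 0.0517
grip_force: 30.0
```

```bash
python3 - <<'E'
from h import *
o=telemetry.get_obs(); print(o["ee_pos"],o["eef_rot"],o["gripper_width"],o["grip_force"])
im,d,K,P,c=cam("wrist"); save("w4",im,d,K,P)
im2,d,K,P,c=cam("top"); save("t4",im2,d,K,P)
cv2.imwrite("pics/v5.png",np.hstack([im[60:420],cv2.resize(im2[110:260,170:270],(240,360),interpolation=2)]))
E
```

```text
[0.52952552 0.139335   0.15277665] [-8.68273061e-04 -2.59038699e-02  9.99663871e-01 -6.17184117e-04] 0.051708228656154875 29.965015947818756
```

View pics/v5.png

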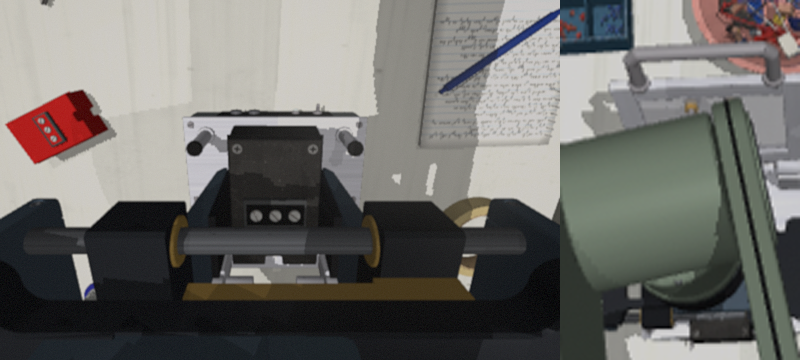

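```bash
python3 - <<'E'
from h import *
z=np.load("pics/w4.npz"); W=z["W"]; d=z["d"]; x,y,Z=W[...,0],W[...,1],W[...,2]
m=(d>0)&(abs(Z-.189)<.008)&(abs(y-.14)<.04)&(x<.55); p=W[m]
m[230:]=0; p=W[m]; print(len(p),np.median(p[:,2]))
f=[]
xs=[]
for u in range(240,312,6):
    c=m[:,u]&(abs(Z[:,u]-.189)<.004)
    if c.any(): xs.append((y[c,u][0],x[c,u].min(),Z[c,u][np.argmin(x[c,u])]))
xs=np.array(xs); print("front edge",np.median(xs[:,1]),np.polyfit(xs[:,0],xs[:,1],1)[0])
for v in (205,212,220):
    c=m[v]; print("sides",v,y[v][c].min(),y[v][c].max(),x[v][c].mean())
q=(d>0)&(Z>.088)&(Z<.104)&(x>.4)&(x<.55)&(abs(y-.14)<.1); p=W[q]
for s in (p[p[:,1]>.14],p[p[:,1]<.14]): t=s[s[:,2]>.094]; print("post",len(s),t.min(0).round(4),t.max(0).round(4),t.mean(0).round(4))
al=(d>0)&(abs(Z-.048)<.003)&(x>.4)&(x<.56)&(abs(y-.14)<.12); p=W[al]; print("alu",len(p),p.min(0),p.max(0),cv2.minAreaRect((p[:,:2]*1000).astype(np.float32)))
E
```

```text
3315 0.18876899421017893
front edge 0.4882110649382695 -0.04713941559102252
sides 205 0.11065030532597861 0.1615653666791515 0.4914315562692389
sides 212 0.11193950092604729 0.16303458436133053 0.49529058380183977
sides 220 0.11197584997365315 0.16177766771122878 0.4997935280664036
post 227 [0.5124 0.2001 0.094 ] [0.5255 0.2134 0.1   ] [0.5188 0.2064 0.0975]
post 222 [0.5197 0.063  0.0941] [0.5326 0.0763 0.0994] [0.5258 0.0699 0.0973]
alu 4464 [0.50045351 0.04586329 0.04502955] [0.55997762 0.23186171 0.05097571] ((534.5136108398438, 138.85736083984375), (59.75080871582031, 184.1177215576172), 2.8541529178619385)
```

Emit:
send_rows(moves=[[0.044,0.0035,-0.03,0],[0.088,0.0035,-0.07,0],[0.088,0.0035,-0.11,0],[0.088,0.0035,-0.14,0],[0.088,0.0035,-0.155,0],[0.088,0.0035,-0.155,0],[0.088,0.0035,-0.155,0]])

```text
time_s: 8.7
ee_pos: [0.5745, 0.1416, 0.0769]
eef_rot: [0.001, -0.025, 1.0, 0.0]
force: [0.8, 0.7, -0.5]
gripper_width: 0.0519
grip_force: 30.0
```

```bash
python3 - <<'E'
from h import *
o=telemetry.get_obs(); print(o["ee_pos"],o["eef_rot"],o["force"])
im,d,K,P,c=cam("wrist"); save("w5",im,d,K,P)
cv2.imwrite("pics/v6.png",cv2.resize(im[130:330,150:400],None,fx=3,fy=3,interpolation=2))
W=cloud(d,K,P); x,y,Z=W[...,0],W[...,1],W[...,2]
m=(d>0)&(abs(Z-.111)<.004)&(abs(y-.14)<.035)&(x<.56); m[235:]=0
e=np.array([(y[c,u][-1],x[c,u].min()) for u in range(238,316,4) for c in [m[:,u]] if c.any()]); print("front",np.median(e,0),np.polyfit(e[:,0],e[:,1],1))
for v in range(150,235,10):
    c=m[v]
    if c.any(): print(v,y[v][c].min().round(4),y[v][c].max().round(4),x[v][c].mean().round(4))
q=(d>0)&(Z>.094)&(Z<.102)&(x>.5)&(x<.545)&(abs(abs(y-.139)-.069)<.012); p=W[q]
for s in (p[p[:,1]>.14],p[p[:,1]<.14]): print("post",len(s),s.mean(0).round(4))
q=(d>0)&(Z>.060)&(Z<.075)&(x>.5)&(x<.54)&(abs(y-.139)<.05); p=W[q]
for s in (p[p[:,1]>.139],p[p[:,1]<.139]): print("pin",len(s),s.mean(0).round(4) if len(s) else 0)
E
```

```text
[0.57450977 0.14160451 0.07688552] [ 5.85911830e-04 -2.54607954e-02  9.99675643e-01  1.17352468e-04] [ 0.78678623  0.71920372 -0.5177196 ]
front [0.1404014  0.53293789] [-0.05041853  0.53995951]
200 0.113 0.1635 0.5338
210 0.1143 0.1643 0.539
220 0.1142 0.1641 0.5447
230 0.1149 0.1657 0.5504
post 483 [0.519  0.2061 0.0974]
post 484 [0.5259 0.0701 0.0973]
pin 113 [0.5298 0.1603 0.0664]
pin 71 [0.526  0.1227 0.0667]
```

View pics/v6.png

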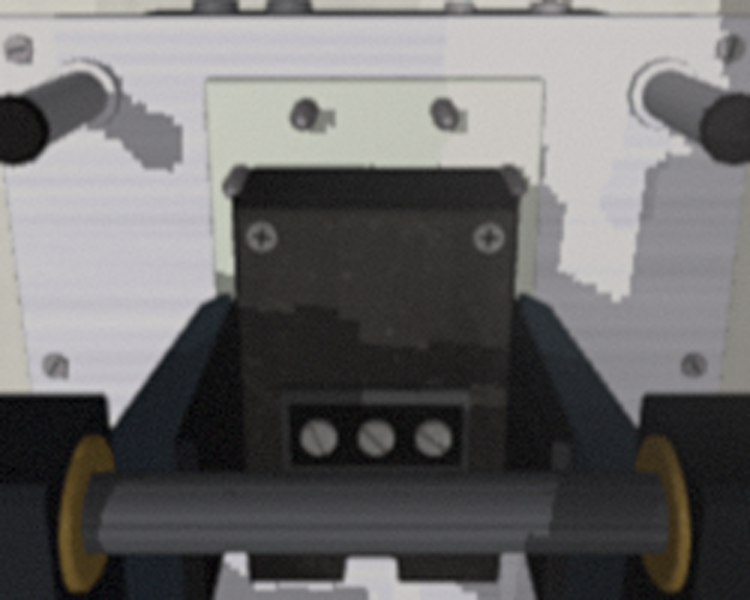

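The box is centred between the pins: pins at (236,180) and (514,180), box edges the same. I'll lower it in slow stages and check the force.

Emit:
send_rows(moves=[[-0.001,0,-0.01,0],[-0.001,0,-0.02,0],[-0.001,0,-0.03,0],[-0.001,0,-0.037,0],[-0.001,0,-0.037,0]])

```text
time_s: 9.25
ee_pos: [0.573, 0.1421, 0.0569]
eef_rot: [-0.001, -0.026, 1.0, -0.0]
force: [-0.2, 0.5, -0.7]
gripper_width: 0.0521
grip_force: 30.0
```

Emit:
send_rows(moves=[[0,0,-0.006,0],[0,0,-0.01,0],[0,0,-0.014,0],[0,0,-0.018,0],[0,0,-0.018,0]])

```text
time_s: 9.75
ee_pos: [0.5733, 0.142, 0.0484]
eef_rot: [-0.0, -0.026, 1.0, 0.0]
force: [-0.8, 0.1, -0.9]
gripper_width: 0.0519
grip_force: 30.0
```

Emit:
send_rows(moves=[[0,0,-0.001,0],[0,0,-0.002,0],[0,0,-0.002,0]])

```text
time_s: 10.05
ee_pos: [0.5736, 0.1421, 0.0479]
eef_rot: [0.0, -0.026, 1.0, 0.0]
force: [-0.1, -0.1, -0.8]
gripper_width: 0.0516
grip_force: 30.0
```

```bash
python3 - <<'E'
from h import *
im,d,K,P,c=cam("wrist"); save("w6",im,d,K,P); o=telemetry.get_obs(); print(o["ee_pos"],o["force"],P[2,3])
W=cloud(d,K,P); x,y,Z=W[...,0],W[...,1],W[...,2]
m=(d>0)&(abs(y-.14)<.02)&(x>.533)&(x<.555)&(Z>.075)&(Z<.1); print(m.sum(),np.median(Z[m]))
m=(d>0)&(abs(Z-.048)<.004)&(x>.5)&(x<.515)&(abs(y-.14)<.06); print("alu",np.median(Z[m]))
E
```

```text
[0.57359369 0.14211867 0.04785558] [-0.17829806  0.45053952 -0.54541672] 0.23419407689298666
2968 0.08394543337565606
alu 0.047931271125563085
```

Box top is at 0.0839 against a target of 0.084, so it's on the floor. I'll release slowly and rise.

Emit:
send_rows(moves=[[0,0,0,0],[0,0,0,0],[0,0,0,0],[0,0,0,0],[0,0,0,0]], hand=0.1)

```text
time_s: 10.6
ee_pos: [0.5735, 0.1421, 0.0477]
eef_rot: [0.0, -0.026, 1.0, 0.0]
force: [0.6, -0.4, 0.1]
gripper_width: 0.082
grip_force: 0.0
```

Emit:
send_rows(moves=[[0,0,0.02,0],[0,0,0.06,0],[-0.01,0,0.12,0],[-0.05,0,0.2,0],[-0.13,0,0.28,0],[-0.2,0,0.36,0],[-0.24,0,0.44,0],[-0.24,0,0.5,0]])

```text
time_s: 11.4
ee_pos: [0.4509, 0.142, 0.3016]
eef_rot: [0.001, -0.026, 1.0, 0.001]
force: [0.5, -0.1, -0.8]
gripper_width: 0.0821
grip_force: 0.0
```

```bash
python3 - <<'E'
from h import *
o=telemetry.get_obs(); print(o["ee_pos"],o["gripper_width"])
im,d,K,P,c=cam("wrist"); save("w7",im,d,K,P)
W=cloud(d,K,P); x,y,Z=W[...,0],W[...,1],W[...,2]
m=(d>0)&(abs(Z-.084)<.004)&(abs(y-.14)<.05)&(x>.5)&(x<.64); p=W[m]; print(len(p),np.median(p[:,2]),cv2.minAreaRect((p[:,:2]*1000).astype(np.float32)))
q=(d>0)&(Z>.094)&(Z<.102)&(x>.5)&(x<.545)&(abs(abs(y-.139)-.069)<.012); p=W[q]
for s in (p[p[:,1]>.14],p[p[:,1]<.14]): print("post",len(s),s.mean(0).round(4) if len(s) else 0)
z=np.load("pics/top0.npz")["W"]
im2,d,K,P,c=cam("side"); W=cloud(d,K,P)
for n,V in(("top0",z),("side",W)):
    h=(V[...,2]>.275)&(abs(V[...,1]-.15)<.045)&(V[...,0]>.55)&(V[...,0]<.8); p=V[h]; print(n,len(p),p.min(0),p.max(0),np.polyfit(p[:,1],p[:,0],1))
cv2.imwrite("pics/v7.png",np.hstack([im[:, :380],cv2.resize(im2[60:260,230:410],(380,420))]))
E
```

```text
[0.45087326 0.14200327 0.30164657] 0.08208269607632601
1463 0.08404675331656597 ((571.6446533203125, 141.4568328857422), (79.6382827758789, 50.30253982543945), 3.090196132659912)
post 73 [0.5189 0.207  0.0974]
post 76 [0.5257 0.0697 0.0974]
top0 320 [0.6949629  0.10588618 0.28531869] [0.71083447 0.1948295  0.29703911] [-0.05579066  0.71040837]
side 101 [0.69307207 0.10594509 0.27608526] [0.70964447 0.19494471 0.29697828] [-0.06258172  0.71050423]
```

View pics/v7.png

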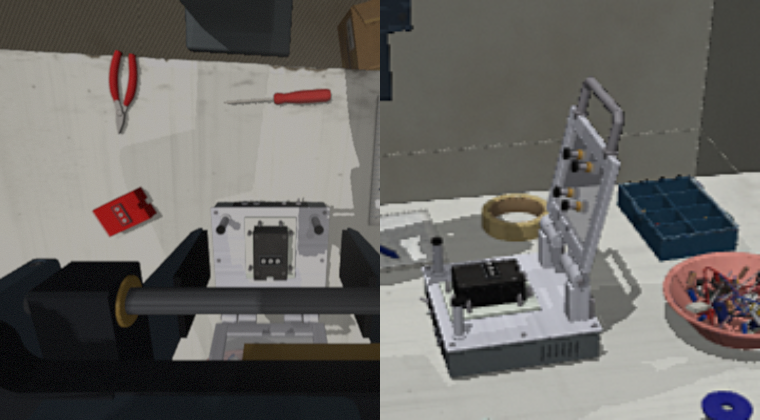

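The box lies squarely in the nest at (571.6, 141.5) mm with its top at z 0.084, and the handle bar is at (0.702, 0.147, 0.289). I'll turn the tool and go above the handle.

Emit:
send_rows(moves=[[0,0,0.06,-0.1],[0,0,0.06,-0.2],[0,0,0.06,-0.3],[0,0,0.06,-0.4],[0,0,0.06,-0.5],[0,0,0.06,-0.6],[0,0,0.06,-0.7],[0,0,0.06,-0.8]], hand=0.2)

```text
time_s: 12.3
ee_pos: [0.4533, 0.142, 0.3271]
eef_rot: [-0.0, 0.546, 0.838, -0.0]
force: [-0.1, 0.9, -0.7]
gripper_width: 0.0733
grip_force: 0.0
```

Emit:
send_rows(moves=[[0.08,0.002,0.06,-0.1],[0.16,0.004,0.06,-0.2],[0.25,0.005,0.06,-0.247],[0.34,0.007,0.06,-0.247],[0.42,0.009,0.06,-0.247],[0.48,0.01,0.06,-0.247],[0.502,0.01,0.06,-0.247],[0.502,0.01,0.06,-0.247]])

```text
time_s: 13.1
ee_pos: [0.7059, 0.1468, 0.3547]
eef_rot: [-0.001, 0.689, 0.725, -0.001]
force: [-0.6, 0.2, -0.3]
gripper_width: 0.0731
grip_force: 0.0
```

```bash
python3 - <<'E'
from h import *
o=telemetry.get_obs(); print(o["ee_pos"],o["eef_rot"],o["gripper_width"])
im,d,K,P,c=cam("wrist"); save("w8",im,d,K,P)
W=cloud(d,K,P); q=o["eef_rot"]; M=R.from_quat([q[1],q[2],q[3],q[0]]).as_matrix()
T=(W-o["ee_pos"])@M
h=(d>0)&(W[...,2]>.27)&(W[...,2]<.31)&(abs(T[...,1])<.035); p=W[h]; t=T[h]; print(len(p))
if len(p): print(p.min(0),p.max(0),np.median(t,0),t.min(0),t.max(0))
E
```

```text
[0.70592318 0.14677325 0.35469727] [-0.00093454  0.6887603   0.72498713 -0.001427  ] 0.07313911517914976
1756
[0.68951302 0.08840994 0.27048944] [0.71016332 0.20789941 0.29514252] [ 0.00970442 -0.0040841   0.06236491] [-0.05824225 -0.01320464  0.05958968] [0.06152486 0.00196704 0.08427477]
```

Emit:
send_rows(moves=[[-0.008,0,-0.04,0],[-0.008,0,-0.09,0],[-0.008,0,-0.13,0],[-0.008,0,-0.16,0],[-0.008,0,-0.18,0],[-0.008,0,-0.188,0],[-0.008,0,-0.188,0]])

```text
time_s: 13.85
ee_pos: [0.7, 0.1471, 0.264]
eef_rot: [-0.0, 0.688, 0.725, 0.0]
force: [0.7, -0.5, -0.9]
gripper_width: 0.0732
grip_force: 0.0
```

Emit:
send_rows(moves=[[0,0,0,0],[0,0,0,0],[0,0,0,0],[0,0,0,0],[0,0,0,0],[0,0,0,0],[0,0,0,0],[0,0,0,0]], hand=1)

```text
time_s: 14.65
ee_pos: [0.7009, 0.1471, 0.2638]
eef_rot: [0.0, 0.689, 0.725, 0.0]
force: [0.9, -0.2, 1.7]
gripper_width: 0.0118
grip_force: 1.6
```

Emit:
send_rows(moves=[[0,0,0,0],[0,0,0,0],[0,0,0,0]])

```text
time_s: 14.95
ee_pos: [0.7009, 0.1472, 0.2639]
eef_rot: [0.0, 0.688, 0.725, 0.0]
force: [1.6, 0.5, 0.5]
gripper_width: 0.0116
grip_force: 30.0
```

```bash
python3 - <<'E'
import numpy as np
def call(a,b,n=8):
    th=a+(b-a)*np.arange(1,n+1)/n
    L=-.19*(np.cos(th)-np.cos(a)); z=.19*(np.sin(th)-np.sin(a))
    print(a,b,[[round(float(v),4) for v in (l*.9987/.5,l*.052/.5,q/.5,0)] for l,q in zip(L,z)], "end off",L[-1],z[-1])
for a,b in zip([1.778,1.3,.8,.35,.1],[1.3,.8,.35,.1,-.01]): call(a,b)
E
```

```text
1.778 1.3 [[-0.0223, -0.0012, 0.004, 0.0], [-0.0448, -0.0023, 0.0067, 0.0], [-0.0675, -0.0035, 0.008, 0.0], [-0.0901, -0.0047, 0.0079, 0.0], [-0.1128, -0.0059, 0.0065, 0.0], [-0.1353, -0.007, 0.0038, 0.0], [-0.1576, -0.0082, -0.0003, 0.0], [-0.1796, -0.0094, -0.0057, 0.0]] end off -0.08991237436280891 -0.002859847077673965
1.3 0.8 [[-0.0226, -0.0012, -0.0071, 0.0], [-0.0448, -0.0023, -0.0155, 0.0], [-0.0664, -0.0035, -0.0254, 0.0], [-0.0873, -0.0045, -0.0365, 0.0], [-0.1075, -0.0056, -0.049, 0.0], [-0.1269, -0.0066, -0.0627, 0.0], [-0.1454, -0.0076, -0.0776, 0.0], [-0.1629, -0.0085, -0.0936, 0.0]] end off -0.08154949733728983 -0.04677839795835733
0.8 0.35 [[-0.0149, -0.0008, -0.0153, 0.0], [-0.0289, -0.0015, -0.0314, 0.0], [-0.042, -0.0022, -0.0483, 0.0], [-0.0541, -0.0028, -0.0659, 0.0], [-0.0652, -0.0034, -0.0842, 0.0], [-0.0752, -0.0039, -0.103, 0.0], [-0.0842, -0.0044, -0.1224, 0.0], [-0.0921, -0.0048, -0.1423, 0.0]] end off -0.046106540665040566 -0.07114707385437358
0.35 0.1 [[-0.0039, -0.0002, -0.0112, 0.0], [-0.0074, -0.0004, -0.0225, 0.0], [-0.0106, -0.0006, -0.034, 0.0], [-0.0134, -0.0007, -0.0455, 0.0], [-0.0159, -0.0008, -0.0571, 0.0], [-0.018, -0.0009, -0.0688, 0.0], [-0.0197, -0.001, -0.0806, 0.0], [-0.0211, -0.0011, -0.0924, 0.0]] end off -0.010569975961822917 -0.046182234253638405
0.1 -0.01 [[-0.0005, -0.0, -0.0052, 0.0], [-0.0009, -0.0, -0.0104, 0.0], [-0.0012, -0.0001, -0.0156, 0.0], [-0.0015, -0.0001, -0.0208, 0.0], [-0.0017, -0.0001, -0.0261, 0.0], [-0.0018, -0.0001, -0.0313, 0.0], [-0.0019, -0.0001, -0.0365, 0.0], [-0.0019, -0.0001, -0.0417, 0.0]] end off -0.0009397086763414941 -0.020868317496389014
```

Emit:
send_rows(moves=[[-0.022,-0.001,0.004,0],[-0.045,-0.002,0.007,0],[-0.067,-0.0035,0.008,0],[-0.09,-0.005,0.008,0],[-0.113,-0.006,0.0065,0],[-0.135,-0.007,0.004,0],[-0.158,-0.008,0,0],[-0.18,-0.0095,-0.006,0]])

```text
time_s: 15.75
ee_pos: [0.6108, 0.1426, 0.2617]
eef_rot: [0.001, 0.688, 0.725, 0.001]
force: [0.8, 0.3, 2.9]
gripper_width: 0.0114
grip_force: 30.0
```

Emit:
send_rows(moves=[[-0.0225,-0.001,-0.007,0],[-0.045,-0.002,-0.0155,0],[-0.066,-0.0035,-0.0255,0],[-0.087,-0.0045,-0.0365,0],[-0.1075,-0.0055,-0.049,0],[-0.127,-0.0065,-0.063,0],[-0.145,-0.0075,-0.0775,0],[-0.163,-0.0085,-0.0935,0]])

```text
time_s: 16.55
ee_pos: [0.5288, 0.1386, 0.214]
eef_rot: [0.0, 0.688, 0.725, 0.001]
force: [0.4, 1.8, -1.0]
gripper_width: 0.0115
grip_force: 30.0
```

Emit:
send_rows(moves=[[-0.015,-0.001,-0.0155,0],[-0.029,-0.0015,-0.0315,0],[-0.042,-0.002,-0.0485,0],[-0.054,-0.003,-0.066,0],[-0.065,-0.0035,-0.084,0],[-0.075,-0.004,-0.103,0],[-0.084,-0.0045,-0.1225,0],[-0.092,-0.005,-0.142,0]])

```text
time_s: 17.35
ee_pos: [0.4828, 0.136, 0.1421]
eef_rot: [-0.0, 0.689, 0.725, 0.001]
force: [2.4, 6.6, -1.2]
gripper_width: 0.0112
grip_force: 30.0
```

Emit:
send_rows(moves=[[-0.004,0,-0.011,0],[-0.0075,-0.0005,-0.0225,0],[-0.0105,-0.0005,-0.034,0],[-0.0135,-0.0005,-0.0455,0],[-0.016,-0.001,-0.057,0],[-0.018,-0.001,-0.069,0],[-0.02,-0.001,-0.0805,0],[-0.021,-0.001,-0.0925,0]])

```text
time_s: 18.15
ee_pos: [0.4727, 0.1355, 0.0961]
eef_rot: [0.0, 0.689, 0.725, 0.001]
force: [0.2, 5.8, -0.6]
gripper_width: 0.0113
grip_force: 30.0
```

Emit:
send_rows(moves=[[-0.0005,0,-0.006,0],[-0.001,0,-0.012,0],[-0.001,0,-0.018,0],[-0.0015,0,-0.023,0],[-0.0015,0,-0.028,0],[-0.002,0,-0.033,0],[-0.002,0,-0.038,0],[-0.002,0,-0.038,0]])

```text
time_s: 18.95
ee_pos: [0.4722, 0.1355, 0.0804]
eef_rot: [0.001, 0.689, 0.725, 0.001]
force: [-4.5, 3.4, 21.0]
gripper_width: 0.0111
grip_force: 30.0
```

Upward force is now 21 N, so it is probably on the stop posts. I'll check the cover angle from the side camera.

```bash
python3 - <<'E'
from h import *
o=telemetry.get_obs(); print(o["force"],o["ee_pos"])
for n in("side","top"):
    im,d,K,P,c=cam(n); W=cloud(d,K,P); x,y,Z=W[...,0],W[...,1],W[...,2]
    L=(x-.6619)*.9987+(y-.1452)*.052; S=-(x-.6619)*.052+(y-.1452)*.9987
    m=(d>0)&(L>-.16)&(L<-.01)&(abs(S)<.082)&(Z>.09)&(Z<.135)&(im.min(-1)>90); p=W[m]; l=L[m]
    print(n,m.sum()); 
    if m.sum()>50:
        k=np.ones(len(l),bool)
        for _ in range(6):
            f=np.polyfit(l[k],p[k,2],1); e=p[:,2]-np.polyval(f,l); k=abs(e)<.003
        print("slope angle",-f[0],"z at hinge",f[1],k.sum())
    if n=="side": cv2.imwrite("pics/v8.png",cv2.resize(im[90:260,200:400],None,fx=3.5,fy=3.5,interpolation=2))
E
```

```text
[-4.51270266  3.40183733 20.99293679] [0.47218379 0.13551982 0.08035135]
side 1981
slope angle 1.7695829122273305e-06 z at hinge 0.10646804335052898 1802
top 2597
slope angle -0.005561802260739988 z at hinge 0.10652878258195946 2331
```

View pics/v8.png

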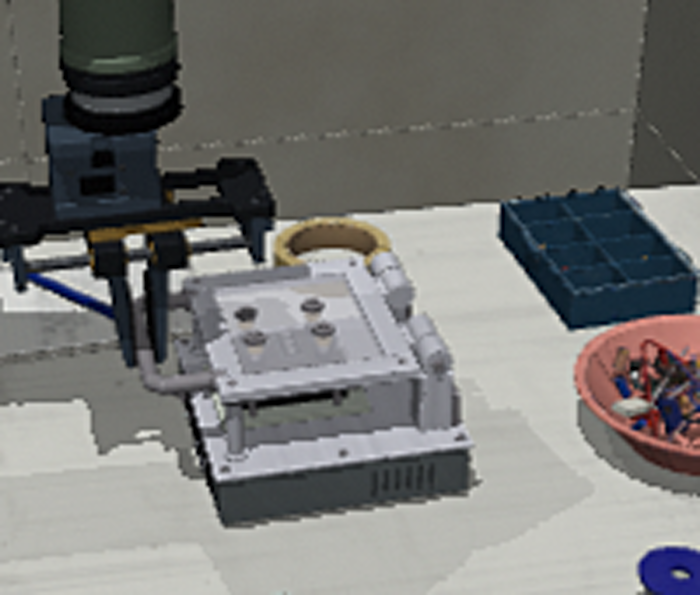

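The picture shows the cover level on its posts at (235,430), with a slope of about 0. I'll relieve the press, open the fingers a little, and rise clear.

Emit:
send_rows(moves=[[0,0,0.003,0],[0,0,0.004,0],[0,0,0.004,0]])

```text
time_s: 19.35
ee_pos: [0.4721, 0.1355, 0.0804]
eef_rot: [0.0, 0.689, 0.725, 0.001]
force: [-1.2, 5.2, 8.3]
gripper_width: 0.0109
grip_force: 30.0
```

Emit:
send_rows(moves=[[0,0,0,0],[0,0,0,0],[0,0,0,0],[0,0,0,0],[0,0,0,0],[0,0,0,0]], hand=0.67)

```text
time_s: 19.95
ee_pos: [0.4714, 0.1349, 0.0795]
eef_rot: [0.0, 0.688, 0.725, -0.0]
force: [0.5, -0.5, 0.2]
gripper_width: 0.03
grip_force: 0.0
```

Emit:
send_rows(moves=[[0,0,0.01,0],[0,0,0.03,0],[0,0,0.06,0],[0,0,0.12,0],[0,0,0.2,0],[0,0,0.28,0],[0,0,0.3,0],[0,0,0.3,0]])

```text
time_s: 20.75
ee_pos: [0.4725, 0.1354, 0.2322]
eef_rot: [0.001, 0.688, 0.725, 0.002]
force: [0.9, 0.4, 0.1]
gripper_width: 0.0295
grip_force: 0.0
```

```bash
python3 - <<'E'
from h import *
o=telemetry.get_obs(); print(o["force"],o["ee_pos"],o["time_s"],o["qvel"].round(3))
for n in("side","top"):
    im,d,K,P,c=cam(n); W=cloud(d,K,P); x,y,Z=W[...,0],W[...,1],W[...,2]
    L=(x-.6619)*.9987+(y-.1452)*.052; S=-(x-.6619)*.052+(y-.1452)*.9987
    m=(d>0)&(L>-.16)&(L<-.01)&(abs(S)<.082)&(Z>.09)&(Z<.135)&(im.min(-1)>90); p=W[m]; l=L[m]
    k=np.ones(len(l),bool)
    for _ in range(6):
        f=np.polyfit(l[k],p[k,2],1); k=abs(p[:,2]-np.polyval(f,l))<.003
    b=(d>0)&(L>-.2)&(L<-.18)&(abs(S)<.035)&(Z>.07); print(n,"slope",-f[0],f[1],"bar top",np.percentile(Z[b],95) if b.any() else None)
E
```

```text
[0.89622025 0.40553454 0.06264858] [0.47252945 0.13536258 0.2321641 ] 20.75 [-0.001  0.036  0.076 -0.002 -0.022  0.001]
side slope 0.002007405359128074 0.10628731959052415 bar top 0.5227428270774682
top slope -0.002986258659398962 0.10655336261824414 bar top 0.6221236737933675
```

Both cameras put the cover at zero within 0.003 rad, and the gripper is free.

```bash
python3 -c "
from station import r
print(r.sign_off())"
```

```text
the job is handed in; nothing more can be done
None
```

The box lies flat in the nest and the cover is closed to within about 0.003 rad by camera; I handed the job in at about 21 s. The sign-off gave no verdict, and I didn't measure the bystanders again at the end. The real fingertips sit about 15 mm behind the reported TCP, not 14 mm ahead as stated, so the first grasp closed on air before I corrected for it.

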